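# Set the guarded discharge knob and switch the unit on

## Task

On the grey discharge unit, reach through the round guard collar and turn the recessed black knob clockwise until its white pointer line points at the red mark on the collar. Only then throw the red-tipped toggle over to the far side to switch the unit on. Do not press on the guard collar, leave the capacitor, jar and tape roll beside the unit where they are, and take the hand away at the end.

Things in the scene. Friction and masses are not known exactly. Their poses are not given: they have to be found in the camera images.
- console: grey discharge unit, fixed to the table, 160 (x) x 270 (y) x 86 mm high, flat aluminium top at z = 86 mm. Origin: centre of its underside. x points from its front to its rear, y to its left, z up. The knob axis stands at x 0, y +50 mm; the toggle's pivot at x 0, y -90 mm, 94 mm above the table.
- collar: dark steel guard collar round the opening over the knob, concentric with the knob, fixed on the unit's top: bore 86 mm, outside 112 mm, 4 mm high (z = 86 to 90 mm). A hand opened wide does not fit: close the fingers to about 30 mm before entering. Origin: centre of its underside. Its x axis points from the centre at the red mark (13 x 7 mm, on its upper face).
- knob_grip (a point): point on the knob's vertical axis at z = 65 mm. Grip bar: black, 34 mm long, 14 mm thick, z = 50 to 77 mm (top 13 mm below the collar's top), on a 38 mm disc on the recess floor (z = 45 mm); below the collar the recess is wider than the bore. x points along the bar to its white pointer end, y across it, z up. Pinch the bar across its 14 mm.
- knob_pointer (a point): the pointer end of the white line on top of the knob bar, 16 mm from the knob's axis, 77 mm above the table; same axes as knob_grip
- knob (a joint): turn of the knob, rad, grows clockwise seen from above, 0 to 3.6; stays where it is left (friction 0.06 N m). It starts near 0 and the red mark lies 0.6 to 1.7 rad farther clockwise.
- toggle (a joint): toggle, rad: 0 leans to the unit's front (off), 1.0 leans to its rear (on, end stop); stays where it is left, needs about 2 N at the ball
- toggle_ball (a point): centre of the red ball, 18 mm diameter, at the toggle's tip, 45 mm from its pivot, about 134 mm above the table when off or on; it swings from 22 mm in front of the pivot to 22 mm behind it. Axes as the unit's when the toggle is at 0.
- capacitor: blue can capacitor standing loose left of the unit, 45 mm diameter, 95 mm high; origin at the centre of its underside
- jar: white jar with a blue lid standing loose right of the unit, 55 mm diameter, 50 mm high; origin at the centre of its underside
- tape_roll: black roll of tape lying loose behind the unit, 62 mm diameter, 18 mm high; origin at the centre of its underside

How it is judged:
By the outcome, as a careful person would: the job done as asked, in the order asked, and still so for the second after the job is handed in, with the robot touching nothing.
It also fails if it takes over 45 s, if anything falls off the work surface, if the arm or the gripper's body presses on something with over 40 N, if the wrist force passes 120 N, or if a joint passes its speed limit or range.

## Robot

A 6-joint arm with a two-finger parallel gripper is mounted at the origin on a cart in front of the work surface, level with it; the furniture and walls round the work are solid. World frame = base frame: x ahead of the robot, y to its left, z up, the work surface at z = 0. Lengths are in mm, angles in rad, forces in N, time in s.
With the tool pointing down it reaches from about 275 to 750 mm from the base axis. Payload 10.2 kg.
Tool frame: the origin (TCP) lies at the very end of the fingers, on their centre line; the grasp point (between the pads) lies 19 mm behind it; z points along the fingers, y is the line along which they close (so a half turn about z gives the same grasp; the last joint's range is limited). The gripper opens to 85 mm and grips with 20 to 120 N. Pads are 22 mm wide; open, the fingers measure 114 mm over their backs; the gripper's body (76 mm by 85 mm) begins 54 mm behind the grasp point. The pads swing forward as they close: fully open they stand 13 mm farther back than shut.
Start: joints at [0.995, 0.313, 1.498, -0, 1.331, -0.223], TCP at [181.414, 492.666, 231.294] pointing down, gripper open.
Joint ranges: [-2.94, 2.94], [-0.97, 2.17], [0.19, 2.56], [-1.23, 4.37], [0.02, 3.11], [-2.88, 2.88]. Speed limits (rad/s): [2.39, 2.39, 3.01, 3.14, 3.14, 3.14].

## Interface

Orientations are given as a unit quaternion [w, x, y, z].
In Python, from rig import * gives the robot as it stands. The module is installed in compiled form; this text tells all that it offers.
- The arm moves only by the shell command python3 -m crank 'ROWS' [FORCE]. ROWS is JSON, a list that holds one entry, the list of rows, each a list of 7 numbers: the shift along the tool's x, y, z in units of 25 mm (1.0 is 25 mm), then the turn, a rotation vector about the tool's x, y, z in units of 8 degrees (1.0 is 8 degrees), then the finger opening in mm, from 0 to 85.4. A call has exactly 8 rows; each row shifts and turns the commanded pose from where the row before left it, along the tool's axes as they then stand; what a row does not reach is not made up. A row lasts 1/10 s, in which the tool goes at most 50 mm and 8.59 degrees, less where a joint would pass 70% of its speed; a pose out of reach is approached as far as the arm can. A call is refused whole if a number of a shift passes 1 or a number of a turn 1, either way. A call with a gripper value outside its range is refused whole. The fingers move at their own pace and stop on an object; FORCE is the grip in N (left out, the last holds). Time passes only in rows, so rows that do not move let the fingers close, or fill a call up. It gives the time, the measured TCP pose, the force, the opening and the grip force at its end, in the units of the state.
- sense(): the state, without advancing time (a new reading comes with each control period).
- capture(name): name is "scene" or "top" or "wrist"; returns the picture (384x512x3 uint8, blue, green, red); there is no depth.
- camera_model(name): a dict with "fx", "fy", "cx", "cy" (pixels), "k1" (the pictures are not rectified: a ray, as slopes to the right and down, at radius r is drawn at 1 + k1 r^2 times it, then the intrinsics apply), "world_from_camera" (4x4, takes a point from camera to world coordinates); the wrist camera has in their place "T_tool_cam" (4x4, takes a point from camera to tool coordinates, whose origin is the TCP and whose axes are the flange's). Camera axes: x right, y up, looking along -z (the intrinsics and any distortion apply to the point x, -y, -z); pixel columns grow to the right and rows downward; lengths in mm; the calibration is good to about 2 mm. A picture is of the moment at which its call begins: read the wrist's pose just before it. camera_model takes no time and is no camera call.
- finish_job(): hands the job in; it is judged then, once.
The state is a dict: "time_s": time; "joints": joint angles; "dq": joint speeds; "tau": joint torques, N m; "eef_pos": TCP position; "ee_rot": TCP orientation; "force": force on the tool from outside, world axes, zero at the start; "wrist_torque": the same for the moment, N m; "grip_width": opening from 0.0 (shut) to 1.0 (fully open); "grip_force": force on a finger pad.
Only numpy, scipy, OpenCV 4.12 (cv2) and the standard library are available. Lean on these libraries where they do the work, as an engineer would, in place of code of your own. Each camera call takes 0.05 s, during which the arm holds its last target. There are 200 camera calls.

## Working session

There is one attempt and no reset: what is moved stays moved. The work goes in short steps, Python scripts to look and compute and a shell command to move; the robot and the scene stay as the last step left them, time stands still between calls to the robot, and variables do not carry over. Pictures are saved under pics/ and viewed, at most 10 in all, crops included, and the job is handed in when it is done.

```bash
mkdir -p pics
python3 - <<'E'
from rig import *
import cv2,json
s=sense();print(s)
for n in ("scene","top"):
    im=capture(n);cv2.imwrite(f"pics/{n}0.png",im);m=camera_model(n);print(n,m)
print(camera_model("wrist"))
E
```

```text
{'time_s': 0.0, 'joints': array([ 9.94590117e-01,  3.13414980e-01,  1.49846560e+00, -1.48082941e-06,
        1.33100787e+00, -2.23393845e-01]), 'dq': array([-0.00108964, -0.00222993,  0.00052025,  0.00044478,  0.00151048,
        0.00052439]), 'tau': array([-3.91747235e-04, -4.12252343e+01, -2.59744102e+01, -2.20333741e-04,
        4.15917064e-03,  4.02602410e-06]), 'eef_pos': array([181.26503672, 492.42634791, 230.74226619]), 'ee_rot': array([-2.51522359e-04,  1.75492460e-01,  9.84480562e-01, -5.97085670e-04]), 'force': array([0.82335879, 0.06563819, 0.48349414]), 'wrist_torque': array([0.00301238, 0.04582346, 0.0062844 ]), 'grip_force': 0.0, 'grip_width': 0.9995973427799211}
scene {'fx': 355.76730682057496, 'fy': 355.76730682057496, 'cx': 256.9210415740594, 'cy': 189.0531903897931, 'k1': -0.03035849256535453, 'world_from_camera': array([[ 4.91804024e-01,  6.46579489e-01, -5.83149867e-01,
        -1.27540912e+01],
       [-8.70523085e-01,  3.78857689e-01, -3.14096180e-01,
        -3.64348140e+02],
       [ 1.78426634e-02,  6.62119186e-01,  7.49186107e-01,
         8.30861106e+02],
 
[... 370 characters left out ...]
,  2.40918552e-03,
        -3.55723564e+01],
       [ 4.01558744e-03,  6.63379053e-02,  9.97789135e-01,
         9.64409808e+02],
       [ 0.00000000e+00,  0.00000000e+00,  0.00000000e+00,
         1.00000000e+00]])}
{'fx': 310.315501608776, 'fy': 310.315501608776, 'cx': 258.8487684699739, 'cy': 188.87334321015555, 'k1': -0.03612678328191893, 'T_tool_cam': array([[ 5.28836914e-04,  9.53951280e-01,  2.99961124e-01,
         7.74135312e+01],
       [ 9.99999548e-01, -2.67360388e-04, -9.12744578e-04,
         1.06586080e+00],
       [-7.90516135e-04,  2.99961471e-01, -9.53950990e-01,
        -1.44011110e+02],
       [ 0.00000000e+00,  0.00000000e+00,  0.00000000e+00,
         1.00000000e+00]])}
```

View pics/top0.png

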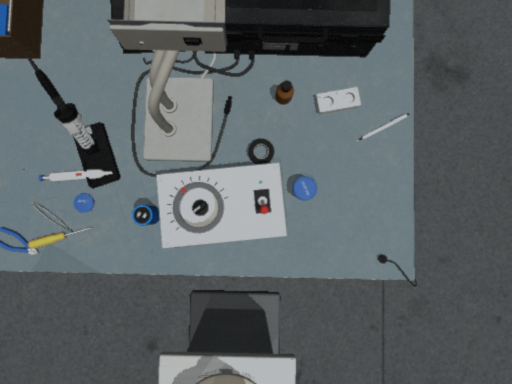

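View pics/scene0.png

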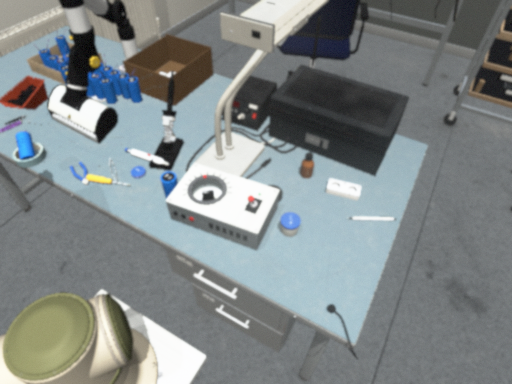

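The top view shows the unit at about columns 157–286, rows 165–247. The knob is near (200,208), the red mark near (184,190) and the toggle near (263,208). The capacitor is at (146,215), the jar at (305,188) and the tape at (261,151). I'll enlarge this area.

Run:
```python
import cv2
im=cv2.imread("pics/top0.png")[155:255,150:290]
cv2.imwrite("pics/top0c.png",cv2.resize(im,None,fx=5.6,fy=5.6,interpolation=cv2.INTER_CUBIC))
```

```text
(no output)
```

View pics/top0c.png

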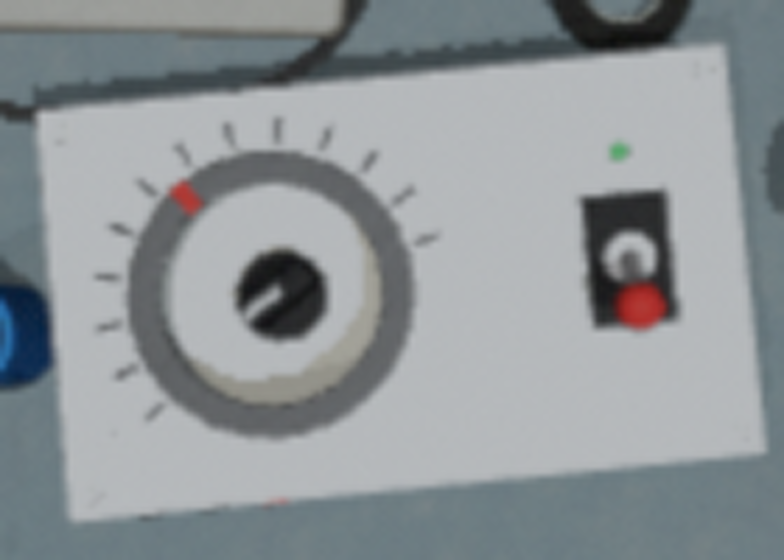

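The enlarged crop shows the unit's top corners at (38,108), (722,44), (766,453) and (72,521). The collar centre is near (271,294) and the red mark near (186,197). The pointer end is near (247,318), pointing left and toward the robot. The ball is at (641,305).

```bash
cat > h.py <<'E'
from rig import *
import numpy as np, cv2
from scipy.spatial.transform import Rotation as R
def rot(s): return R.from_quat(np.roll(s["ee_rot"],-1))
def camT(n,s=None):
    m=camera_model(n)
    if n!="wrist": return m,np.array(m["world_from_camera"])
    T=np.eye(4);T[:3,:3]=rot(s).as_matrix();T[:3,3]=s["eef_pos"]
    return m,T@np.array(m["T_tool_cam"])
def unproj(n,uv,z,s=None):
    m,T=camT(n,s);K=np.array([[m["fx"],0,m["cx"]],[0,m["fy"],m["cy"]],[0,0,1.]])
    p=cv2.undistortPoints(np.array([[uv]],float),K,np.array([m["k1"],0,0,0.]))[0,0]
    d=T[:3,:3]@np.array([p[0],-p[1],-1]);o=T[:3,3]
    return o+d*(z-o[2])/d[2]
def snap(n,f):
    s=sense();im=capture(n);cv2.imwrite("pics/"+f,im);return s,im
E
python3 - <<'E'
from h import *
f=lambda x,y,z:unproj("top",((x+.5)/5.6-.5+150,(y+.5)/5.6-.5+155),z)[:2]
C=np.array([f(38,108,86),f(722,44,86),f(766,453,86),f(72,521,86)])
print(C.round(1),"centre",C.mean(0))
rl,rr,fr,fl=C
ex=((rl-fl)+(rr-fr));ey=(rl-rr)+(fl-fr);print(np.arctan2(ex[1],ex[0]),np.arctan2(ey[1],ey[0])-np.pi/2,np.linalg.norm(rl-fl),np.linalg.norm(rl-rr))
y=np.arctan2(ey[1],ey[0])-np.pi/2;c=C.mean(0);M=np.array([[np.cos(y),-np.sin(y)],[np.sin(y),np.cos(y)]])
print("knob from box",c+M@[0,50],"ball off",c+M@[-22,-90],"on",c+M@[22,-90])
k=f(271,294,90);print("collar",k,"disc",f(282,294,48),"ball",f(641,305,134))
r=f(186,197,90);p=f(247,318,77)
kk=k
print("red",r,"ang",np.arctan2(*(r-kk)[::-1]),"ptr",p,"ang",np.arctan2(*(p-kk)[::-1]),np.linalg.norm(p-kk))
for nm,(a,b,z) in dict(cap=((145,215,95)),jar=(305,188,50),tape=(261,151,18)).items(): print(nm,unproj("top",(a,b),z)[:2])
s=sense();print("tool R",rot(s).as_matrix().round(3))
E
```

```text
[[ 563.9  161.8]
 [ 595.6 -105. ]
 [ 436.6 -125.1]
 [ 404.1  142.5]] centre [500.06826858  18.52605187]
0.12304208847978121 0.11964146659029318 160.93399330554058 268.7375026550681
knob from box [494.10045635  68.16862651] ball off [488.96759774 -73.45641987] on [532.65306343 -68.20474511]
collar [493.4470616   67.99975096] disc [494.16333014  68.5154399 ] ball [492.05368596 -73.29167178]
red [530.24083524 102.17590562] ang 0.748531380283998 ptr [484.00152228  78.65102452] ang 2.2962700302578063 14.23614559729082
cap [473.62816799 180.76857853]
jar [ 543.28981535 -169.28637898]
tape [630.78637532 -68.4016981 ]
tool R [[-0.938  0.346 -0.001]
 [ 0.346  0.938 -0.001]
 [ 0.    -0.001 -1.   ]]
```

Knob at (493.8, 68.2). The pointer is at 2.30 rad and the red mark at 0.75 rad, so it needs about 89° clockwise. I'll move above it while closing the fingers to 30 mm.

```bash
python3 -m crank '[[[-0.98,-0.64,0,0,0,0,60],[-0.98,-0.64,0,0,0,0,30],[-0.98,-0.64,0,0,0,0,30],[-0.98,-0.64,0,0,0,0,30],[-0.98,-0.64,0,0,0,0,30],[-0.98,-0.64,0,0,0,0,30],[-0.98,-0.64,0,0,0,0,30],[-0.98,-0.64,0,0,0,0,30]]]' 40
python3 -m crank '[[[-0.98,-0.64,0,0,0,0,30],[-0.98,-0.64,0,0,0,0,30],[-0.98,-0.64,0,0,0,0,30],[-0.98,-0.64,0,0,0,0,30],[-0.98,-0.64,0,0,0,0,30],[-0.98,-0.64,0,0,0,0,30],[-0.98,-0.64,0,0,0,0,30],[-0.98,-0.64,0,0,0,0,30]]]' 40
python3 -m crank '[[[-0.98,-0.64,0,0,0,0,30],[-0.98,-0.64,0,0,0,0,30],[0,0,0.6,0,0,0.88,30],[0,0,0.6,0,0,0.88,30],[0,0,0.6,0,0,0.88,30],[0,0,0.6,0,0,0.88,30],[0,0,0,0,0,0,30],[0,0,0,0,0,0,30]]]' 40
cat >> h.py <<'E'
def to(s,p):
    "shift in tool units to bring TCP to p"
    return (rot(s).as_matrix().T@(np.array(p)-s["eef_pos"])/25).round(3)
E
python3 - <<'E'
from h import *
s,im=snap("wrist","w1.png");print(s["time_s"],to(s,(493.8,68.2,150)))
x=rot(s).as_matrix()[:,0];print("x ang",np.arctan2(x[1],x[0]),s["joints"].round(2),rot(s).as_matrix()[:,2].round(4))
E
```

```text
time_s: 0.9
eef_pos: [321.5, 303.7, 231.1]
ee_rot: [-0.0, 0.175, 0.984, -0.0]
force: [-0.3, -0.1, -0.4]
grip_width: 0.347
grip_force: 0.0
time_s: 1.7
eef_pos: [461.3, 115.9, 231.1]
ee_rot: [-0.0, 0.176, 0.984, -0.0]
force: [-1.6, -0.1, -0.1]
grip_width: 0.351
grip_force: 0.0
time_s: 2.5
eef_pos: [495.8, 70.0, 171.5]
ee_rot: [-0.0, 0.408, 0.913, -0.0]
force: [0.3, 0.2, 0.1]
grip_width: 0.353
grip_force: 0.0
2.5 [-0.002 -0.108  0.862]
x ang 2.3005676777815056 [-0.09  0.32  1.66  0.    1.17 -0.82] [-2.e-04  1.e-04 -1.e+00]
```

View pics/w1.png

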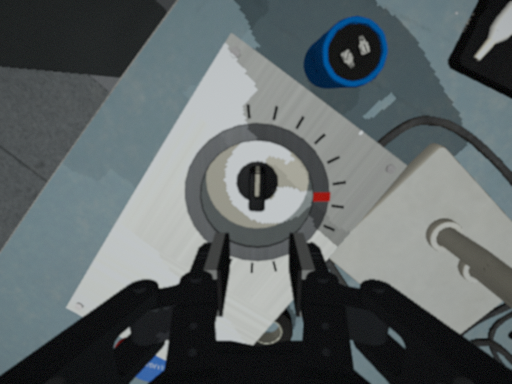

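The wrist view shows the bar upright in the picture, with its white line from (257,168) to (257,197) and the bar's far end near (257,210). The collar spans 186–329 × 123–260 and the red mark is at (321,197). The bar is well aligned with the pads.

Run:
```python
from h import *
s=sense();im=cv2.imread("pics/w1.png")
f=lambda u,v,z:unproj("wrist",(u,v),z,s)[:2]
print("collar",(f(186,191,90)+f(329,191,90)+f(257,123,90)+f(257,260,90))/4)
print("ptr",f(257,168,77),"bar far",f(257,210,77),"mid",(f(257,168,77)+f(257,210,77))/2)
r=f(321,197,90);print("red",r,np.arctan2(*(r-[493.8,68.2])[::-1]))
cv2.imwrite("pics/w1c.png",cv2.resize(im[115:270,175:340],None,fx=3.8,fy=3.8,interpolation=cv2.INTER_CUBIC))
```

```text
collar [493.76515291  71.9772706 ]
ptr [482.2243874   84.53917317] bar far [505.89759646  57.99043557] mid [494.06099193  71.26480437]
red [532.20662316 102.70471555] 0.731933378352609
```

View pics/w1c.png

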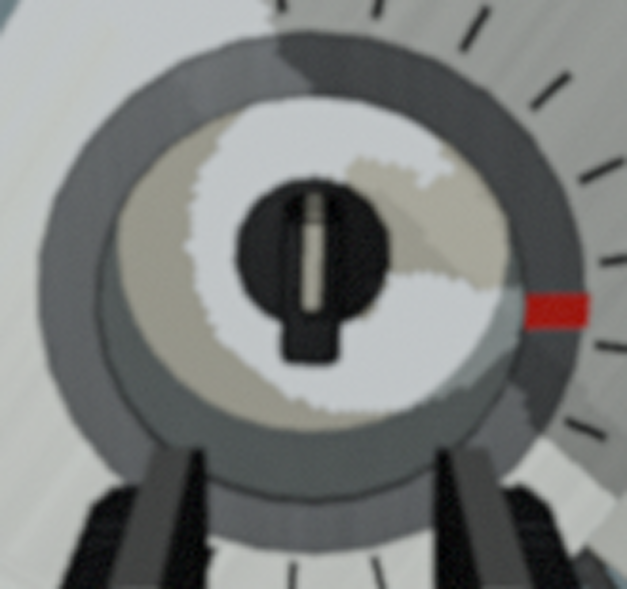

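The bar's long axis is vertical in the crop at column 311, with the fingertip gap centred at 320. That puts the bar about 1.8 mm to tool −y. I'll move down to just above the collar and check the relative centring there.

```bash
python3 -m crank '[[[0.04,-0.07,0.6,0,0,0,30],[0,0,0.6,0,0,0,30],[0,0,0.6,0,0,0,30],[0,0,0.6,0,0,0,30],[0,0,0.3,0,0,0,30],[0,0,0,0,0,0,30],[0,0,0,0,0,0,30],[0,0,0,0,0,0,30]]]' 40
python3 - <<'E'
from h import *
s,im=snap("wrist","w2.png");print(s["eef_pos"])
cv2.imwrite("pics/w2c.png",cv2.resize(im[80:300,150:370],None,fx=2.7,fy=2.7,interpolation=cv2.INTER_CUBIC))
E
```

```text
time_s: 3.35
eef_pos: [494.3, 69.6, 104.7]
ee_rot: [0.001, 0.41, 0.912, 0.0]
force: [-0.3, 0.4, 0.0]
grip_width: 0.35
grip_force: 0.0
[494.25588027  69.57756687 104.65836455]
```

View pics/w2c.png

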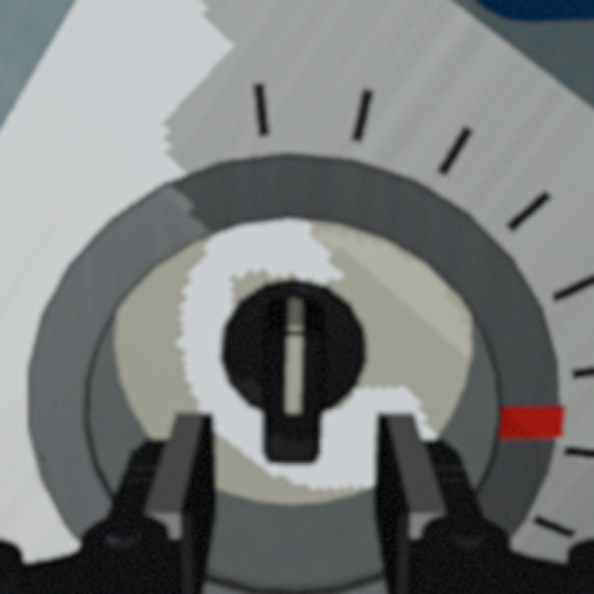

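Close up, the pad gap is centred at crop column 295 and the bar at about 292, which is within 1 mm. I'll now compute the fore-aft offset.

Run:
```python
from h import *
s=sense();Rm=rot(s).as_matrix()
g=lambda u,v,z:(Rm.T@(unproj("wrist",(u/2.7+150,v/2.7+80),z,s)-s["eef_pos"])).round(1)
for n,a in dict(endtop=(294,298,77),line2=(294,332,77),far=(292,462,77),lineend=(294,414,77),discT=(293,281,50),discL=(222,350,50),discR=(365,350,50),colL=(28,395,90),colR=(558,395,90),colT=(293,154,90),boreT=(293,218,90),boreB=(290,592,90),red=(532,423,90)).items(): print(n,g(*a))
```

```text
endtop [23.   0.8 27.6]
line2 [15.3  0.8 27.6]
far [-16.5   0.3  27.6]
lineend [-4.4  0.8 27.6]
discT [18.8  0.6 54.6]
discL [  0.6 -17.5  54.6]
discR [ 0.6 18.8 54.6]
colL [  6.1 -54.3  14.5]
colR [ 6.1 55.5 14.6]
colT [55.7  0.6 14.5]
boreT [43.4  0.6 14.5]
boreB [-42.1  -0.1  14.6]
red [-0.3 50.6 14.6]
```

```bash
python3 -m crank '[[[0,-0.02,0.5,0,0,0,30],[0,0,0.5,0,0,0,30],[0,0,0.5,0,0,0,30],[0,0,0.44,0,0,0,30],[0,0,0,0,0,0,30],[0,0,0,0,0,0,20],[0,0,0,0,0,0,12],[0,0,0,0,0,0,8]]]' 30
python3 -m crank '[[[0,0,0,0,0,0,8],[0,0,0,0,0,0,8],[0,0,0,0,0,0.2,8],[0,0,0,0,0,0.3,8],[0,0,0,0,0,0.5,8],[0,0,0,0,0,0.5,8],[0,0,0,0,0,0.5,8],[0,0,0,0,0,0,8]]]' 30
python3 - <<'E'
from h import *
s=sense();print(s["force"],s["wrist_torque"],s["joints"].round(3));x=rot(s).as_matrix()[:,0];print(np.arctan2(x[1],x[0]))
E
```

```text
time_s: 4.2
eef_pos: [493.8, 69.5, 55.7]
ee_rot: [0.001, 0.41, 0.912, 0.0]
force: [2.0, 3.1, -1.0]
grip_width: 0.154
grip_force: 31.3
time_s: 5.0
eef_pos: [494.0, 69.6, 55.7]
ee_rot: [0.001, 0.534, 0.845, 0.001]
force: [3.7, 5.9, 0.4]
grip_width: 0.158
grip_force: 31.7
[3.74109045 5.8592014  0.41288973] [ 0.83646515 -0.58761955 -0.0720504 ] [-9.600e-02  4.750e-01  1.778e+00  1.000e-03  8.870e-01 -5.400e-01]
2.0144087240230313
```

```bash
python3 -m crank '[[[0,0,0,0,0,0.6,8],[0,0,0,0,0,0.7,8],[0,0,0,0,0,0.7,8],[0,0,0,0,0,0.7,8],[0,0,0,0,0,0.7,8],[0,0,0,0,0,0.7,8],[0,0,0,0,0,0.6,8],[0,0,0,0,0,0,8]]]' 30
python3 -m crank '[[[0,0,0,0,0,0.6,8],[0,0,0,0,0,0.7,8],[0,0,0,0,0,0.7,8],[0,0,0,0,0,0.7,8],[0,0,0,0,0,0.7,8],[0,0,0,0,0,0.7,8],[0,0,0,0,0,0.5,8],[0,0,0,0,0,0,8]]]' 30
python3 - <<'E'
from h import *
s,im=snap("wrist","w3.png");print(s["force"],s["wrist_torque"],s["joints"].round(3));x=rot(s).as_matrix()[:,0];print(np.arctan2(x[1],x[0]))
E
```

```text
time_s: 5.8
eef_pos: [494.8, 69.7, 55.7]
ee_rot: [0.001, 0.778, 0.628, 0.002]
force: [7.3, 6.7, -3.3]
grip_width: 0.155
grip_force: 31.3
time_s: 6.6
eef_pos: [495.4, 69.3, 55.7]
ee_rot: [0.001, 0.937, 0.35, 0.003]
force: [11.3, 3.3, -5.8]
grip_width: 0.158
grip_force: 30.9
[11.30136125  3.3493531  -5.83166582] [ 0.74104726 -1.7528168  -0.05769111] [-9.600e-02  4.750e-01  1.776e+00  1.000e-03  8.840e-01  7.590e-01]
0.7156374932326974
```

```bash
python3 -m crank '[[[0,0,0,0,0,0,20],[0,0,0,0,0,0,30],[0,0,0,0,0,0,30],[0,0,-0.6,0,0,0,30],[0,0,-0.7,0,0,0,30],[0,0,-0.7,0,0,0,30],[0,0,0,0,0,0,30],[0,0,0,0,0,0,30]]]' 30
python3 - <<'E'
from h import *
s,im=snap("wrist","w4.png");print(s["eef_pos"],s["force"]);x=rot(s).as_matrix()[:,0];print(np.arctan2(x[1],x[0]))
cv2.imwrite("pics/w4c.png",cv2.resize(im[60:300,150:370],None,fx=2.5,fy=2.5,interpolation=cv2.INTER_CUBIC))
E
```

```text
time_s: 7.45
eef_pos: [493.1, 69.2, 104.9]
ee_rot: [-0.0, 0.936, 0.352, -0.0]
force: [0.1, 0.1, 0.0]
grip_width: 0.351
grip_force: 0.0
[493.12357863  69.22891286 104.90771456] [0.12441669 0.10797938 0.00194027]
0.7192620106911035
```

View pics/w4c.png

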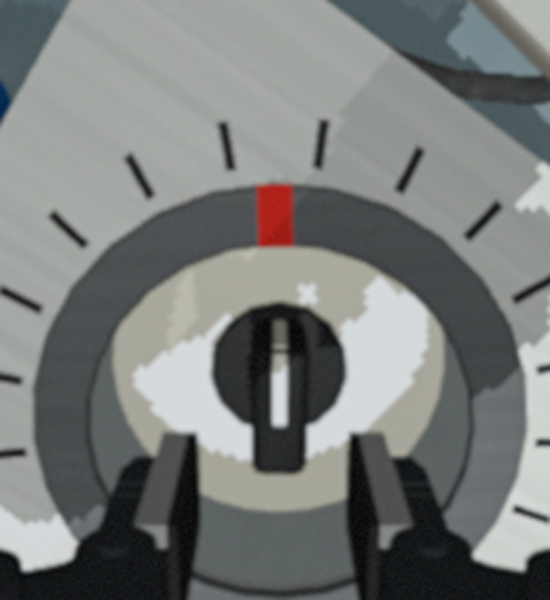

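The pointer line at column 280 lines up with the red mark at 257–293 (centre 275) to within about 1°.

Run:
```python
from h import *
s=sense();im=cv2.imread("pics/w4.png").astype(int);Rm=rot(s).as_matrix()
g=lambda u,v,z:(Rm.T@(unproj("wrist",(u,v),z,s)-s["eef_pos"]))[:2]
b,gr,r=im.transpose(2,0,1)
v,u=np.where((r>150)&(gr<60));k=(v>125)&(v<165);print(u[k].mean(),v[k].mean());m=g(u[k].mean(),v[k].mean(),90)
q=lambda a,c,z:g((a+.5)/2.5+149.5,(c+.5)/2.5+59.5,z)
bl,br=q(34,400,90),q(526,400,90);c=(bl+br)/2;e1,e2=q(280,345,77),q(280,425,77);d=(q(213,368,50)+q(345,368,50))/2
print("mark",m,"collar c",c,"line",e1,e2,"disc",d)
for cy in (c[1],d[1]): print(np.degrees([np.arctan2(m[1]-cy,m[0]),np.arctan2(*(e1-e2)[::-1])]))
# toggle: ball targets
a=0.1196;M=np.array([[np.cos(a),-np.sin(a)],[np.sin(a),np.cos(a)]])
k=np.array([493.9,69.3])
piv=k+M@[0,-140];print("pivot",piv,piv+M@[-22,0],piv+M@[22,0])
```

```text
259.2147651006711 145.71140939597316
mark [50.79788947 -0.99772064] collar c [9.64548335 0.40519543] line [18.08932966  0.49264069] [-2.38153206  0.56099284] disc [2.11202101 0.49650523]
[-1.58197011 -0.19130973]
[-1.68487623 -0.19130973]
pivot [510.6041104  -69.69990178] [488.76126869 -72.32483342] [532.44695211 -67.07497015]
```

The pointer is on the mark, within about 1.5° of its centre. Next is the toggle: raise, square the hand to the unit, close the fingers, go in front of the ball and lower.

```bash
python3 -m crank '[[[0,0,-0.7,0,0,0,30],[0,0,-0.8,0,0,0,30],[0,0,-0.8,0,0,0,30],[0,0,-0.8,0,0,0,20],[0,0,-0.7,0,0,0.8,0],[0,0,0,0,0,0.9,0],[0,0,0,0,0,0.9,0],[0,0,0,0,0,0.9,0]]]' 30
python3 -m crank '[[[0,0,0,0,0,0.79,0],[-0.34,0.8,0,0,0,0,0],[-0.34,0.8,0,0,0,0,0],[-0.34,0.8,0,0,0,0,0],[-0.34,0.8,0,0,0,0,0],[-0.34,0.8,0,0,0,0,0],[-0.34,0.8,0,0,0,0,0],[-0.34,0.8,0,0,0,0,0]]]' 30
python3 -m crank '[[[0,0,0,0,0,0,0],[0,0,0,0,0,0,0],[0,0,0,0,0,0,0],[0,0,0,0,0,0,0],[0,0,0,0,0,0,0],[0,0,0,0,0,0,0],[0,0,0,0,0,0,0],[0,0,0,0,0,0,0]]]' 30
python3 - <<'E'
from h import *
s,im=snap("wrist","w5.png");print(to(s,(451,-76.9,122)));x=rot(s).as_matrix()[:,0];print(np.arctan2(x[1],x[0]))
b,gr,r=im.astype(int).transpose(2,0,1);v,u=np.where((r>140)&(gr<70)&(b<70))
n,l,st,c=cv2.connectedComponentsWithStats(((r>140)&(gr<70)&(b<70)).astype(np.uint8))
for i in range(1,n):
    if st[i,4]>15: print(st[i],c[i],unproj("wrist",c[i],134,s))
E
```

```text
time_s: 8.3
eef_pos: [493.1, 69.2, 199.2]
ee_rot: [-0.0, 0.994, 0.112, -0.001]
force: [0.2, -0.1, 0.1]
grip_width: 0.002
grip_force: 0.0
time_s: 9.1
eef_pos: [450.5, -77.6, 199.3]
ee_rot: [-0.0, 0.998, 0.06, -0.001]
force: [0.8, -0.0, 0.1]
grip_width: 0.004
grip_force: 0.0
time_s: 9.9
eef_pos: [451.2, -76.8, 200.3]
ee_rot: [0.0, 0.998, 0.06, 0.0]
force: [-0.9, 0.4, 0.5]
grip_width: -0.002
grip_force: 0.0
[-0.007  0.004  3.133]
0.12058312590069295
[ 35  53  15  17 136] [41.47794118 60.97794118] [530.13363777  75.15050763 134.        ]
[253 138  18  16 213] [260.93896714 145.20657277] [492.52483814 -71.79465197 134.        ]
```

```bash
python3 -m crank '[[[0,0,0.7,0,0,0,0],[0,0,0.8,0,0,0,0],[0,0,0.8,0,0,0,0],[0,0,0.8,0,0,0,0],[0.3,0,0,0,0,0,0],[0.3,0,0,0,0,0,0],[0.3,0,0,0,0,0,0],[0.3,0,0,0,0,0,0]]]' 30
python3 -m crank '[[[0.3,0,0,0,0,0,0],[0.3,0,0,0,0,0,0],[0.3,0,0,0,0,0,0],[0.3,0,0,0,0,0,0],[0.1,0,0,0,0,0,0],[0,0,0,0,0,0,0],[0,0,0,0,0,0,0],[0,0,0,0,0,0,0]]]' 30
```

```text
time_s: 10.75
eef_pos: [481.8, -73.3, 123.7]
ee_rot: [0.0, 0.998, 0.06, 0.0]
force: [-3.3, -0.3, 2.0]
grip_width: 0.003
grip_force: 1.8
time_s: 11.55
eef_pos: [513.2, -69.3, 122.9]
ee_rot: [-0.0, 0.998, 0.06, 0.0]
force: [-1.6, 0.0, -0.8]
grip_width: -0.002
grip_force: 0.7
```

```bash
python3 -m crank '[[[0.06,0,0,0,0,0,0],[0.06,0,0,0,0,0,0],[0.06,0,0,0,0,0,0],[0,0,0,0,0,0,0],[0,0,0,0,0,0,0],[0,0,0,0,0,0,0],[0,0,0,0,0,0,0],[0,0,0,0,0,0,0]]]' 30
```

```text
time_s: 12.35
eef_pos: [514.0, -69.1, 122.5]
ee_rot: [-0.0, 0.998, 0.061, -0.005]
force: [-24.5, -4.0, 10.5]
grip_width: -0.003
grip_force: 12.6
```

That is the end stop: 24 N, with no further travel. I'll back off, rise clear and check.

```bash
python3 -m crank '[[[-0.3,0,0,0,0,0,0],[-0.8,0,0,0,0,0,0],[-0.8,0,-0.3,0,0,0,0],[0,0,-0.9,0,0,0,0],[0,0,-0.9,0,0,0,0],[0,0,-0.9,0,0,0,0],[0,0,-0.9,0,0,0,0],[-0.5,0,-0.9,0,0,0,0]]]' 30
python3 -m crank '[[[-0.8,0.5,-0.4,0,0,0,0],[-0.8,0.5,0,0,0,0,0],[-0.8,0.5,0,0,0,0,0],[-0.8,0.5,0,0,0,0,0],[0,0.5,0,0,0,0,0],[0,0,0,0,0,0,0],[0,0,0,0,0,0,0],[0,0,0,0,0,0,0]]]' 30
python3 - <<'E'
from h import *
s,im=snap("top","t6.png");print(s["time_s"],s["eef_pos"],s["force"])
cv2.imwrite("pics/t6c.png",cv2.resize(im[130:255,120:330],None,fx=3.7,fy=3.7,interpolation=cv2.INTER_CUBIC))
E
```

```text
time_s: 13.15
eef_pos: [458.9, -76.1, 244.1]
ee_rot: [0.0, 0.998, 0.06, 0.001]
force: [-0.4, -0.4, 0.8]
grip_width: 0.003
grip_force: 0.0
time_s: 13.95
eef_pos: [386.7, -147.2, 252.8]
ee_rot: [-0.0, 0.998, 0.061, 0.0]
force: [-0.2, -0.2, 0.5]
grip_width: -0.001
grip_force: 0.0
13.95 [ 386.66037582 -147.21789802  252.77176778] [-0.16723484 -0.23060399  0.49884515]
```

View pics/t6c.png

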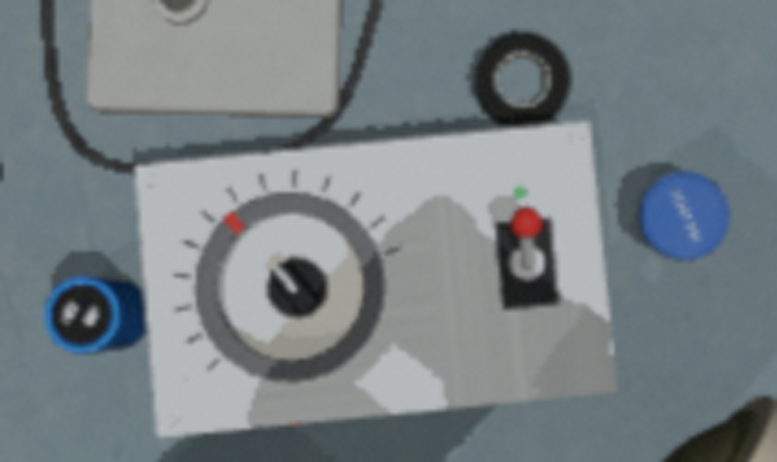

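The top view shows the pointer line, (297,292) to (273,265), aimed at the red mark at (235,222). The ball is at the rear (526,222), and the capacitor, jar and tape have not moved. The hand is clear.

```bash
python3 -c "
from rig import *
print(finish_job())"
```

```text
the job is handed in; nothing more can be done
None
```

I turned the knob clockwise until its pointer was on the red mark (about 1.5° past the mark's centre), then pushed the toggle to its rear end stop. The capacitor, jar and tape roll are where they were, the hand is clear, and the job is handed in at about 14 s.

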